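Stir the drying beads

ROBOT

A 6-joint arm with a two-finger parallel gripper is mounted at the origin on the work surface. World frame = base frame: x ahead of the robot, y to its left, z up, the work surface at z = 0. Lengths are in m, angles in degrees, forces in N, time in s.
With the tool pointing down it reaches from about 0.4 to 0.825 m from the base axis. Payload 7 kg.
Tool frame: the origin (TCP) lies on the centre line of the jaws, within the pads' length; the fingertips stand 22 mm ahead of it and the grasp point (between the pads) lies 3 mm ahead of it (ctrl.finger_overhang is the distance from the TCP to the fingertips, in m); z points along the fingers, y is the line along which they close (so a half turn about z gives the same grasp; the last joint's range is limited). The gripper opens to 88 mm and grips with 3 to 60 N. Pads are 19 mm wide; open, the fingers measure 130 mm over their backs; the gripper's body (78 mm by 193 mm) begins 47 mm behind the grasp point.
Start: joints at [-58.952, 20.546, 0.682, 0, -70.136, -16.507], TCP at [0.169, -0.653, 0.249] pointing down, gripper open.
Joint ranges: [-176.03, 176.03], [-82.01, 121.73], [-58.28, 71.71], [-173.87, 95.51], [-174.79, -0.11], [-173.66, 173.66]. Speed limits (degrees/s): [136.94, 136.94, 172.46, 180, 180, 180].

INTERFACE

Orientations are given as [roll, pitch, yaw] about the fixed x, y, z axes, in that order (R = Rz(yaw) Ry(pitch) Rx(roll)).
In Python, from plant import ctrl gives the robot as it stands. The module is installed in compiled form; this text tells all that it offers.
- The arm moves only by the shell command python3 -m creep 'ROWS'. ROWS is JSON, a list of rows, each an object with "grip": the closure, from 0 (fully open) to 1 (shut); "delta_pos": the shift along the tool's x, y, z scaled (see below), a list of three; "rotation": the turn, a rotation vector about the tool's x, y, z scaled (see below), a list of three. A call has 1 to 5 rows; each row is the pose to reach, as a shift and turn from the pose commanded when the call began, along the tool's axes at that moment; what a row does not reach only later rows make up. The controller multiplies each number of a shift by 10 cm and each number of a turn by pi/2 rad. A row lasts 1/10 s, in which the tool goes at most 50 mm and 8.59 degrees, less where a joint would pass 70% of its speed; a pose out of reach is approached as far as the arm can. A call with a number of a shift or a turn outside -1 to 1 is refused whole. A call with a gripper value outside its range is refused whole. The fingers move at their own pace and stop on an object; the grip force is fixed at half the most. Time passes only in rows, so rows that repeat a pose let the fingers close. It gives the time, the measured TCP pose, the force, the opening and the grip force at its end, in the units of the state.
- ctrl.get_obs(): the state, without advancing time (a new reading comes with each control period).
- ctrl.snapshot(name): name is "scene" or "top" or "wrist"; returns a dict with "color" (480x640x3 uint8, red, green, blue), "intrinsics" (3x3 intrinsics, pixels), "distortion" ([k1, k2, p1, p2, k3] as OpenCV has them; the pictures are not rectified), "R" (3x3) and "t" (3): a world point X has camera coordinates R X + t. Camera axes: x right, y down, z forward; pixel columns grow to the right and rows downward; lengths in m; the calibration is good to about 2 mm. A picture is of the moment at which its call begins. There is no depth.
- ctrl.close_job(): hands the job in; it is judged then, once.
The state is a dict: "clock": time; "joint_pos": joint angles; "qvel": joint speeds; "tau": joint torques, N m; "tool_pos": TCP position; "orientation": TCP orientation; "force": force on the tool from outside, world axes, zero at the start; "moment": the same for the moment, N m; "opening": finger opening in m; "gripper_force": force on a finger pad.
Only numpy, scipy, OpenCV 4.12 (cv2) and the standard library are available. Lean on these libraries where they do the work, as an engineer would, in place of code of your own. Each camera call takes 0.05 s, during which the arm holds its last target. There are 200 camera calls.

TASK

Pick up the wooden spoon from the cork mat, slope its head well down into the shallow steel pan and stir the ceramic drying beads until every bead lies about its own width or more from where it was and the two dark damp ones, now side by side, are a bead's width or more apart. Keep all the beads in the pan, touch them only with the spoon, and do not shove the pan or the gear lying about. Then lay the spoon back on the cork mat, face up.

Things in the scene. Friction and masses are not known exactly. Their poses are not given: they have to be found in the camera images.
- spoon: loose dark wooden spoon, 248 mm long, about 50 g, lying face up on the mat. Origin on its underside near the centre of mass; x towards the head, z up out of its face. Straight handle 14 mm wide and 14 mm tall, underside at z = 0, from x = -125 to +80 mm; round head, 38 mm across, 12 mm thick, centred at x = +103 mm. Grip the handle across y
- spoon_tip (a point): the far end of the spoon's head, 122 mm from the spoon's origin along x and 9 mm above its underside; axes as the spoon's
- mat: fixed cork mat 300 x 110 mm, 5 mm thick; origin at the centre of its underside on the bench, x along its length, z up. The spoon's place
- pan: loose steel pan, about 0.9 kg, on a 4 mm rubber pad that keeps it from sliding; origin at the centre of its underside, z up. Flat inner floor 120 mm across, 5 mm above the underside; sides flare at 45 degrees to a rim 172 mm across and 28 mm high; walls 4 mm. Two loop handles reach out to 112 mm from the centre along +x and -x, up to 33 mm high
- bead1: dark brown (damp) smooth ceramic drying bead, a ball 24 mm in diameter (17 g), origin at its centre, lying loose on the pan's floor; slippery, it rolls when pushed and soon stops. At the start the two dark beads lie side by side, about 26 mm between centres.
- bead2: dark brown (damp) smooth ceramic drying bead, a ball 24 mm in diameter (17 g), origin at its centre, lying loose on the pan's floor; slippery, it rolls when pushed and soon stops. At the start the two dark beads lie side by side, about 26 mm between centres.
- bead3: pale cream (dry) smooth ceramic drying bead, a ball 24 mm in diameter (17 g), origin at its centre, lying loose on the pan's floor; slippery, it rolls when pushed and soon stops. 
- bead4: pale cream (dry) smooth ceramic drying bead, a ball 24 mm in diameter (17 g), origin at its centre, lying loose on the pan's floor; slippery, it rolls when pushed and soon stops. 
- bead5: pale cream (dry) smooth ceramic drying bead, a ball 24 mm in diameter (17 g), origin at its centre, lying loose on the pan's floor; slippery, it rolls when pushed and soon stops. 
- bead6: pale cream (dry) smooth ceramic drying bead, a ball 24 mm in diameter (17 g), origin at its centre, lying loose on the pan's floor; slippery, it rolls when pushed and soon stops. 
- bead7: pale cream (dry) smooth ceramic drying bead, a ball 24 mm in diameter (17 g), origin at its centre, lying loose on the pan's floor; slippery, it rolls when pushed and soon stops. 
- belay: bystander: red anodised belay device, 58 x 34 mm and 36 mm tall, with a wire keeper reaching 88 mm along x; origin at the centre of its underside. Loose, beyond the pan and mat
- carabiner: bystander: steel screw-gate carabiner lying flat, 110 x 70 mm, 14 mm tall; origin at the centre of its underside. Loose, beyond the pan and mat
- guard_a: bystander: black plastic crampon point guard, 130 x 100 mm, 30 mm tall; origin at the centre of its underside. Loose, beyond the pan and mat
- guard_b: bystander: the other black plastic crampon point guard, same size
- brush: bystander: bamboo brush 200 mm long, 35 mm wide, 34 mm tall, lying along its x; origin on its underside. Loose, at the right of the work
- toolbox: fixed aluminium toolbox, 340 mm (x) by 200 mm (y), 130 mm tall, with its lid standing open to 330 mm on its +y side; origin at the centre of its underside. At the left end of the bench, not needed
There are look-alikes about, which are no part of the job. Of the things shaped like the spoon, the wooden one is meant.

How it is judged (in metres and radians):
On the way, in this order (a step that is already met when the one before it is completed fails the run):
1. the spoon's head is down inside the pan, below the rim (horizontal distance between spoon_tip and pan below 0.085 m and z of spoon_tip in the frame of pan below 0.025 m), for 0.1 s.
2. with the spoon's head in the pan, all seven beads lie at least 20 mm from where they were at the start, at the same time (all of step 1 and distance of each of bead1, bead2, bead3, bead4, bead5, bead6, bead7 from where it was at the start of the episode above 0.02 m), for 0.1 s.
At the end, for the whole second after the job is handed in: Dark beads over 40 mm apart (centres); all seven beads within 85 mm of the pan's axis, under 35 mm above its underside; pan level; spoon lying face up on the mat (origin within 120 mm of its centre along it, 50 mm across, under 15 mm up, tilt under 0.2 rad); spoon and beads at rest (distance between bead1 and bead2 above 0.04 m and horizontal distance between each of bead1, bead2, bead3, bead4, bead5, bead6, bead7 and pan below 0.085 m and z of each of bead1, bead2, bead3, bead4, bead5, bead6, bead7 in the frame of pan below 0.035 m and x of spoon in the frame of mat between -0.12 and 0.12 m and y of spoon in the frame of mat between -0.05 and 0.05 m and z of spoon in the frame of mat below 0.015 m and angle between spoon's own z axis and vertical below 0.2 rad and angle between pan's own z axis and vertical below 0.1 rad and linear speed of each of spoon, bead1, bead2, bead3, bead4, bead5, bead6, bead7 below 0.02 m/s); the robot touches nothing.
It fails at once if a bead leaves the pan (not (horizontal distance between bead1 and pan below 0.095 m and z of bead1 in the frame of pan below 0.07 m) or not (horizontal distance between bead2 and pan below 0.095 m and z of bead2 in the frame of pan below 0.07 m) or not (horizontal distance between bead3 and pan below 0.095 m and z of bead3 in the frame of pan below 0.07 m) or not (horizontal distance between bead4 and pan below 0.095 m and z of bead4 in the frame of pan below 0.07 m) or not (horizontal distance between bead5 and pan below 0.095 m and z of bead5 in the frame of pan below 0.07 m) or not (horizontal distance between bead6 and pan below 0.095 m and z of bead6 in the frame of pan below 0.07 m) or not (horizontal distance between bead7 and pan below 0.095 m and z of bead7 in the frame of pan below 0.07 m)).
It fails at once if the gripper or arm touches a bead (contact force between any of the fingers, the arm and bead1 above 0.5 N or contact force between any of the fingers, the arm and bead2 above 0.5 N or contact force between any of the fingers, the arm and bead3 above 0.5 N or contact force between any of the fingers, the arm and bead4 above 0.5 N or contact force between any of the fingers, the arm and bead5 above 0.5 N or contact force between any of the fingers, the arm and bead6 above 0.5 N or contact force between any of the fingers, the arm and bead7 above 0.5 N).
It fails at once if the pan is shoved more than 20 mm or tipped (distance of pan from where it was at the start of the episode above 0.02 m or angle between pan's own z axis and vertical above 0.2 rad).
It fails at once if gear lying about is moved more than 20 mm (distance of any of belay, carabiner, guard_a, guard_b, brush from where it was at the start of the episode above 0.02 m).
It fails at once if the spoon is let go with its middle more than 80 mm above the bench (height (world z) of spoon above 0.08 m and contact force between the fingers and spoon below 0.1 N).
It also fails if it takes over 72 s, if anything falls off the work surface, if the arm or the gripper's body presses on something with over 40 N, if the wrist force passes 120 N, or if a joint passes its speed limit or range.

## Working session

There is one attempt and no reset: what is moved stays moved. The work goes in short steps, Python scripts to look and compute and a shell command to move; the robot and the scene stay as the last step left them, time stands still between calls to the robot, and variables do not carry over. Pictures are saved under pics/ and viewed, at most 13 in all, crops included, and the job is handed in when it is done.

```bash
mkdir -p pics
cat > h.py <<'E'
import numpy as np, cv2
from plant import ctrl
from scipy.spatial.transform import Rotation as Ro
def snap(n,f=None):
    s=ctrl.snapshot(n)
    if f: cv2.imwrite('pics/'+f,s['color'][:,:,::-1])
    return s
def cast(s,uv,z):
    p=cv2.undistortPoints(np.array(uv,float).reshape(-1,1,2),np.array(s['intrinsics']),np.array(s['distortion'])).reshape(-1,2)
    R=np.array(s['R']);t=np.array(s['t']);c=-R.T@t
    d=np.c_[p,np.ones(len(p))]@R
    return c+d*((z-c[2])/d[:,2])[:,None]
def proj(s,X):
    R=np.array(s['R']);r,_=cv2.Rodrigues(R)
    return cv2.projectPoints(np.array(X,float).reshape(-1,1,3),r,np.array(s['t'],float),np.array(s['intrinsics']),np.array(s['distortion']))[0].reshape(-1,2)
def pose():
    o=ctrl.get_obs();return np.array(o['tool_pos']),Ro.from_euler('xyz',o['orientation'],degrees=True)
def rel(p,rpy):
    "row numbers to go from the current pose to p,rpy"
    P,R=pose();d=R.inv().apply(np.array(p)-P)/0.1
    w=(R.inv()*Ro.from_euler('xyz',rpy,degrees=True)).as_rotvec()/(np.pi/2)
    return d.round(3).tolist(),w.round(3).tolist()
E
python3 - <<'E'
from h import *
for n in('scene','top'):
    s=snap(n,n+'1.png');print(n,-np.array(s['R']).T@np.array(s['t']))
o=ctrl.get_obs();print(o)
E
```

```text
scene [ 1.05383189 -0.48891318  0.95199405]
top [0.31260257 0.07173699 1.71867404]
{'clock': 0.1, 'joint_pos': array([-5.89502116e+01,  2.05871945e+01,  6.38791469e-01, -1.77147143e-02,
       -7.01366510e+01, -1.65076983e+01]), 'qvel': array([ 0.02271382, -0.07040463,  0.15671322,  0.16380295, -0.12459057,
        0.02894689]), 'tau': array([-1.72790085e-03, -5.84164488e+01,  2.93750203e+01,  7.01548666e+00,
        1.02288093e-02, -6.65445964e-05]), 'tool_pos': array([ 0.16936655, -0.65298051,  0.24771621]), 'orientation': array([ 1.79913719e+02, -8.20238691e-03, -1.65463935e+02]), 'force': array([ 0.96495809, -0.14827118,  0.20387116]), 'moment': array([0.00326583, 0.01088187, 0.05427402]), 'gripper_force': 0.0, 'opening': 0.08770627279734189}
```

View pics/top1.png

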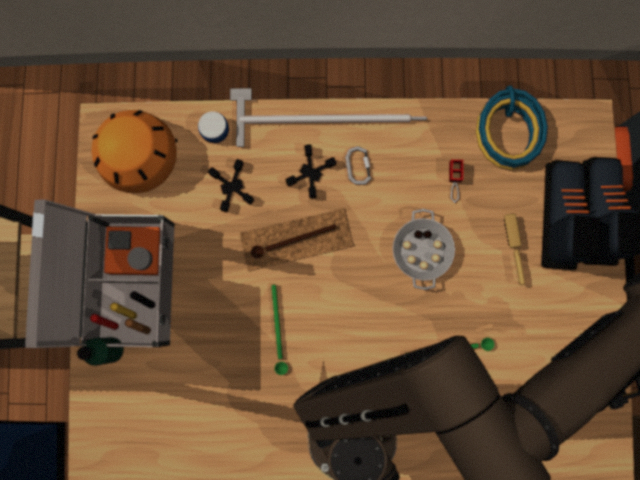

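View pics/scene1.png

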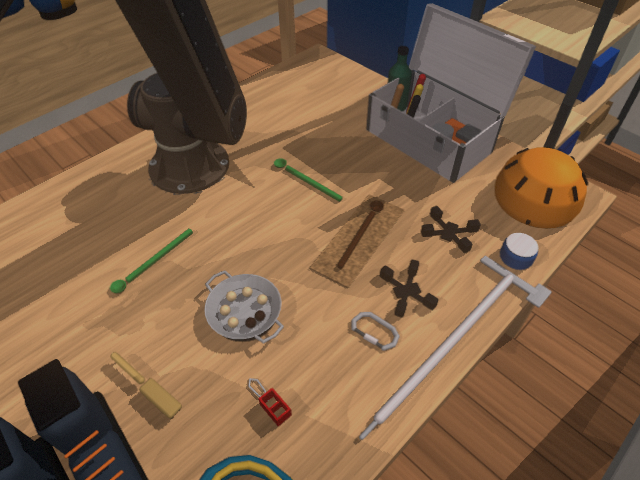

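Candidates for the spoon, in the top view: the dark wooden one on the cork mat, with its head at (258,252) and handle end at (337,228); a green one at (280,330); and a green one at (450,350), partly hidden by the arm. The brush at (515,245) isn't a spoon. I choose the dark one on the mat. The pan is at (424,248), with the dark beads at (418,234) and (428,234).

Run:
```python
from h import *
S={n:snap(n) for n in('top','scene')}
im=[]
for n,(u0,v0,u1,v1) in dict(top=(235,200,465,300),scene=(190,180,420,360)).items():
    c=S[n]['color'][v0:v1,u0:u1,::-1]; im.append(cv2.resize(c,None,fx=3.4,fy=3.4 if n=='scene' else 3.4,interpolation=cv2.INTER_CUBIC))
    cv2.imwrite(f'pics/c_{n}.png',im[-1][:600])
a=cv2.resize(np.vstack(im),None,fx=0.62,fy=0.62);cv2.imwrite('pics/crop.png',a);print(a.shape)
for n,(u0,v0,u1,v1) in dict(top=(235,200,360,275),scene=(300,185,410,290)).items():
    s=S[n];c=s['color'][v0:v1,u0:u1];hsv=cv2.cvtColor(c,cv2.COLOR_RGB2HSV)
    m=((c.max(2)<85)&(c[:,:,0]>c[:,:,2]+8)).astype(np.uint8)
    k,l,st,_=cv2.connectedComponentsWithStats(m);i=1+st[1:,4].argmax()
    v,u=np.nonzero(l==i);w=cast(s,np.c_[u+u0,v+v0],0.015)[:,:2]
    (c0,sz,an)=cv2.minAreaRect((w*1000).astype(np.float32));
    _,_,vt=np.linalg.svd(w-w.mean(0));d=vt[0];q=(w-w.mean(0))@d
    print(n,'spoon',c0,sz,an,'dir',np.degrees(np.arctan2(d[1],d[0])),'ends',(w.mean(0)+d*q.min()),(w.mean(0)+d*q.max()))
```

```text
(590, 485, 3)
top spoon (519.094970703125, 156.5777587890625) (59.23153305053711, 271.02447509765625) 15.054829597473145 dir 110.88255944089555 ends [0.57786379 0.03247652] [0.48112231 0.28604899]
scene spoon (543.2952880859375, 156.99087524414062) (45.17301940917969, 256.4684753417969) 23.16704559326172 dir -71.48688214143606 ends [0.49768607 0.27735638] [0.57946489 0.03313108]
```

View pics/crop.png

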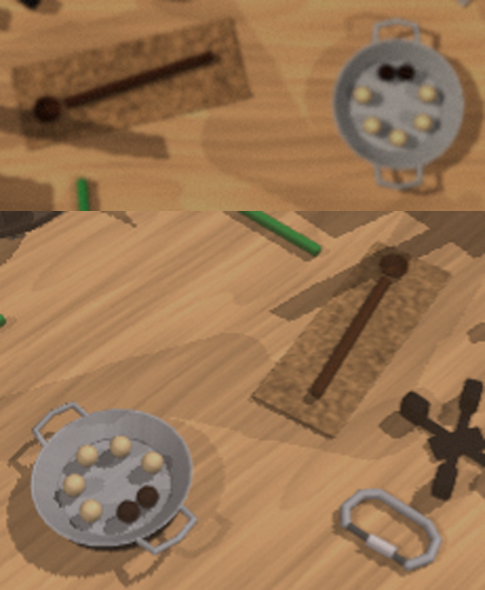

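The crop confirms the dark wooden spoon on the cork: head at crop (47,108), which points to +y, and a free handle. The pan is at crop (399,103). Five cream beads and the dark pair, at (387,72) and (406,72), form a ring with a clear middle.

```bash
cat > meas.py <<'E'
from h import *
def comps(m,lo,hi):
    k,l,st,ce=cv2.connectedComponentsWithStats(m.astype(np.uint8),connectivity=4)
    return [(ce[i],st[i,4],l==i) for i in range(1,k) if lo<=st[i,4]<=hi]
def beads(s,box,k=4,lo=150,hi=4000,z=0.021):
    u0,v0,u1,v1=box
    c=cv2.resize(s['color'][v0:v1,u0:u1],None,fx=k,fy=k,interpolation=cv2.INTER_CUBIC).astype(int)
    out=[]
    for nm,m in(('pale',(c[:,:,0]-c[:,:,2]>35)&(c[:,:,0]>125)),('dark',(c.max(2)<75)&(c[:,:,0]-c[:,:,2]>4))):
        for ce,a,_ in comps(m,lo,hi):
            uv=(ce+.5)/k-.5+[u0,v0]; out.append((nm,a,uv.round(1),cast(s,[uv],z)[0,:2].round(4)))
    return out
E
python3 - <<'E'
from meas import *
s=snap('top')
for b in beads(s,(398,224,450,274)):print(*b)
# pan rim, handles: grey mask
u0,v0,u1,v1=380,200,470,298
c=s['color'][v0:v1,u0:u1].astype(int);m=(c[:,:,0]-c[:,:,2]<25)&(c[:,:,1]>70)
L=max(comps(m,200,9999),key=lambda q:q[1]);mm=cv2.morphologyEx(L[2].astype(np.uint8),cv2.MORPH_CLOSE,np.ones((9,9)));mm=cv2.morphologyEx(mm,cv2.MORPH_OPEN,cv2.getStructuringElement(2,(25,25)))
ct=max(cv2.findContours(mm,0,1)[0],key=cv2.contourArea);e=cv2.fitEllipse(ct);print('rim',e,cast(s,[np.array(e[0])+[u0,v0]],0.032))
v,u=np.nonzero(L[2]);print('grey ext',u.min()+u0,u.max()+u0,v.min()+v0,v.max()+v0)
t=snap('scene')
for b in beads(t,(205,278,280,338)):print(*b)
# spoon: top + scene handle axis, cork
for n,s_,(u0,v0,u1,v1) in (('top',s,(235,200,360,275)),('scene',t,(300,185,410,290))):
    c=s_['color'][v0:v1,u0:u1].astype(int);hs=cv2.cvtColor(s_['color'][v0:v1,u0:u1],cv2.COLOR_RGB2HSV)
    m=(c.max(2)<80)&(c[:,:,0]-c[:,:,2]>8);L=max(comps(m,30,9999),key=lambda q:q[1])
    v,u=np.nonzero(L[2]);w=cast(s_,np.c_[u+u0,v+v0],0.014)[:,:2]
    q=(w-[.53,.16])@[-.29,.957];b=np.arange(-.11,.14,.025)
    for a in b:
        i=(q>=a)&(q<a+.025)
        if i.any():print(n,round(a,3),w[i].mean(0).round(4),i.sum())
E
```

```text
pale 501 [400.1 226.2] [ 0.5712 -0.1397]
pale 450 [446.2 225.5] [ 0.5721 -0.2673]
pale 856 [436.9 243.8] [ 0.5214 -0.2398]
pale 853 [406.3 244.4] [ 0.5206 -0.1553]
pale 851 [434.9 257.4] [ 0.4839 -0.2331]
pale 841 [410.7 258.8] [ 0.4807 -0.1666]
pale 856 [423.1 264.7] [ 0.4643 -0.2002]
pale 495 [400.  270.8] [ 0.4483 -0.1364]
dark 1898 [422.8 234.2] [ 0.5485 -0.2015]
rim ((43.49079895019531, 48.915557861328125), (58.823184967041016, 60.24680709838867), 144.73573303222656) [[ 0.50637384 -0.20060936  0.032     ]]
grey ext 394 453 218 282
pale 271 [206.5 279.4] [ 0.3886 -0.2139]
pale 1300 [216.2 281. ] [ 0.4084 -0.2004]
pale 1527 [275.  282.2] [ 0.5079 -0.105 ]
pale 1176 [246.8 290.8] [ 0.4803 -0.167 ]
pale 554 [206.4 294.4] [ 0.4228 -0.239 ]
pale 1202 [230.8 295.2] [ 0.4641 -0.2005]
pale 1199 [261.8 298.4] [ 0.5206 -0.1558]
pale 1268 [224.6 309.1] [ 0.4838 -0.2334]
pale 262 [278.4 317.4] [ 0.5843 -0.1621]
pale 1309 [232.6 321.5] [ 0.5214 -0.2403]
pale 1227 [273.1 329.4] [ 0.5987 -0.1901]
pale 1682 [211.9 332.9] [ 0.5124 -0.2898]
pale 284 [277.6 335.4] [ 0.6167 -0.1929]
dark 2771 [254.7 319.1] [ 0.551 -0.202]
dark 414 [263.9 332.3] [ 0.5904 -0.2089]
top -0.11 [0.5634 0.0681] 55
top -0.085 [0.5551 0.0921] 56
top -0.06 [0.5479 0.1159] 56
top -0.035 [0.5403 0.1398] 57
top -0.01 [0.5327 0.1635] 58
top 0.015 [0.5246 0.1872] 60
top 0.04 [0.5089 0.2094] 79
top 0.065 [0.4985 0.2334] 121
top 0.09 [0.4943 0.2558] 165
top 0.115 [0.4879 0.2771] 77
scene -0.11 [0.5668 0.0693] 47
scene -0.085 [0.5591 0.0928] 48
scene -0.06 [0.5511 0.1164] 44
scene -0.035 [0.5436 0.1406] 44
scene -0.01 [0.536  0.1644] 42
scene 0.015 [0.5285 0.188 ] 40
scene 0.04 [0.5204 0.2114] 40
scene 0.065 [0.516  0.2279] 13
```

```bash
python3 -m creep '[{"grip":0,"delta_pos":[-0.4,0.5,0],"rotation":[0,0,0]},{"grip":0,"delta_pos":[-0.8,0.95,0],"rotation":[0,0,0]},{"grip":0,"delta_pos":[-0.8,0.95,0],"rotation":[0,0,0]}]'
for i in 1 2 3 4 5; do python3 -m creep '[{"grip":0,"delta_pos":[-0.3,0.35,0],"rotation":[0,0,0]},{"grip":0,"delta_pos":[-0.6,0.7,0],"rotation":[0,0,0]},{"grip":0,"delta_pos":[-0.8,0.95,0],"rotation":[0,0,0]}]' | tail -c 400; done
for i in 1 2 3; do python3 -m creep '[{"grip":0,"delta_pos":[0,0,0],"rotation":[0,0,-0.09]},{"grip":0,"delta_pos":[0,0,0],"rotation":[0,0,-0.18]},{"grip":0,"delta_pos":[0,0,0],"rotation":[0,0,-0.27]},{"grip":0,"delta_pos":[0,0,0],"rotation":[0,0,-0.345]}]' | tail -c 400; done
python3 -c "
from h import *
print(rel([.545,.128,.12],[180,0,-72]),ctrl.get_obs()['joint_pos'])"
```

```text
clock: 0.6
tool_pos: [0.2237, -0.5387, 0.2486]
orientation: [180.0, 0.0, -165.4]
force: [0.8, 0.2, 1.4]
opening: 0.088
gripper_force: 0.0
clock: 0.9
tool_pos: [0.2772, -0.4272, 0.2487]
orientation: [-180.0, 0.0, -165.4]
force: [0.9, -0.5, 1.1]
opening: 0.0879
gripper_force: 0.0
clock: 1.2
tool_pos: [0.3308, -0.3152, 0.2489]
orientation: [-180.0, 0.1, -165.4]
force: [0.0, 0.2, 0.3]
opening: 0.0874
gripper_force: 0.0
clock: 1.5
tool_pos: [0.3845, -0.2031, 0.249]
orientation: [-180.0, 0.1, -165.4]
force: [0.3, -1.2, 0.7]
opening: 0.0876
gripper_force: 0.0
clock: 1.8
tool_pos: [0.4383, -0.0909, 0.249]
orientation: [-180.0, 0.1, -165.4]
force: [0.7, -0.3, -0.2]
opening: 0.0876
gripper_force: 0.0
clock: 2.1
tool_pos: [0.4919, 0.0214, 0.2488]
orientation: [180.0, 0.1, -165.4]
force: [0.4, -0.5, 0.7]
opening: 0.0875
gripper_force: 0.0
clock: 2.5
tool_pos: [0.4909, 0.0191, 0.2485]
orientation: [180.0, -0.0, -134.1]
force: [0.2, 0.2, -0.0]
opening: 0.0872
gripper_force: 0.0
clock: 2.9
tool_pos: [0.4909, 0.0189, 0.2486]
orientation: [-180.0, 0.0, -103.0]
force: [-0.3, 0.5, 0.9]
opening: 0.0876
gripper_force: 0.0
clock: 3.3
tool_pos: [0.4909, 0.0189, 0.2486]
orientation: [-180.0, 0.0, -72.0]
force: [0.3, -0.6, -0.2]
opening: 0.0877
gripper_force: 0.0
([-0.87, -0.852, 1.287], [-0.0, 0.0, 0.0]) [ 2.51811360e+01  3.00764827e+00 -2.18505556e+01 -3.86737470e-03
 -6.51330695e+01 -7.16373504e+00]
```

```bash
python3 -m creep '[{"grip":0.4,"delta_pos":[-0.3,-0.3,0.3],"rotation":[0,0,0]},{"grip":0.4,"delta_pos":[-0.6,-0.6,0.6],"rotation":[0,0,0]},{"grip":0.4,"delta_pos":[-0.87,-0.85,0.95],"rotation":[0,0,0]},{"grip":0.4,"delta_pos":[-0.87,-0.85,0.95],"rotation":[0,0,0]}]'
python3 - <<'E'
from h import *
s=snap('wrist','w1.png');print(proj(s,[[.545,.128,.012],[.538,.152,.019],[.507,-.2,.032]]))
c=s['color'].astype(int);m=(c.max(2)<75)&(c[:,:,0]-c[:,:,2]>5);print(m.sum())
E
```

```text
clock: 3.7
tool_pos: [0.5449, 0.1296, 0.149]
orientation: [179.7, -0.0, -72.2]
force: [-0.5, -1.6, -0.1]
opening: 0.0612
gripper_force: 0.0
[[ 315.94949813  232.96044019]
 [ 315.03610968  271.99939315]
 [ 572.51494385 -296.96956692]]
15533
```

View pics/w1.png

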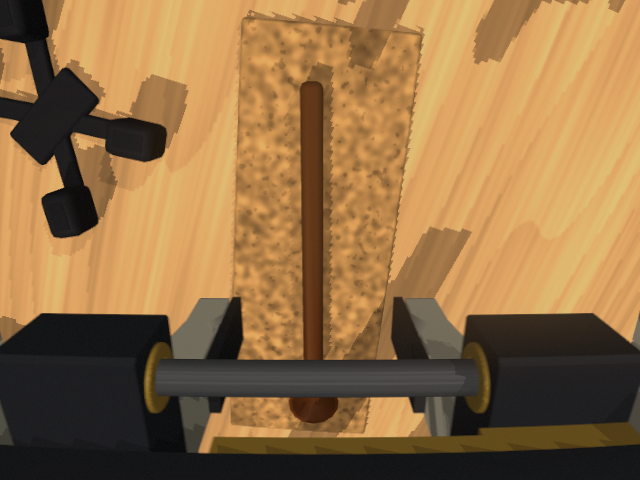

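The wrist view shows the wooden handle running along column 312, from row 82 to row 360, with the head at about (315,410). My estimate was column 316, so I shift about 2 mm, then descend and grip.

```bash
python3 -m creep '[{"grip":0.4,"delta_pos":[0,-0.02,0.3],"rotation":[0,0,0]},{"grip":0.4,"delta_pos":[0,-0.02,0.6],"rotation":[0,0,0]},{"grip":0.4,"delta_pos":[0,-0.02,0.8],"rotation":[0,0,0]},{"grip":0.4,"delta_pos":[0,-0.02,0.9],"rotation":[0,0,0]}]' | head -3
python3 -m creep '[{"grip":0.4,"delta_pos":[0,0,0.15],"rotation":[0,0,0]},{"grip":0.4,"delta_pos":[0,0,0.29],"rotation":[0,0,0]},{"grip":0.4,"delta_pos":[0,0,0.29],"rotation":[0,0,0]}]'
python3 -m creep '[{"grip":1,"delta_pos":[0,0,0],"rotation":[0,0,0]},{"grip":1,"delta_pos":[0,0,0],"rotation":[0,0,0]},{"grip":1,"delta_pos":[0,0,0],"rotation":[0,0,0]},{"grip":1,"delta_pos":[0,0,0],"rotation":[0,0,0]},{"grip":1,"delta_pos":[0,0,0],"rotation":[0,0,0]}]'
```

```text
clock: 4.15
tool_pos: [0.5468, 0.1273, 0.0628]
orientation: [179.9, -0.0, -72.3]
clock: 4.45
tool_pos: [0.5469, 0.1276, 0.0342]
orientation: [179.9, -0.0, -72.3]
force: [-1.3, -0.0, 0.9]
opening: 0.053
gripper_force: 0.0
clock: 4.95
tool_pos: [0.5475, 0.1283, 0.0349]
orientation: [-180.0, 0.0, -72.3]
force: [0.3, -0.4, -0.0]
opening: 0.0184
gripper_force: 0.0
```

```bash
python3 -m creep '[{"grip":0.6,"delta_pos":[0,0,0],"rotation":[0,0,0]},{"grip":0.6,"delta_pos":[0,0,0.03],"rotation":[0,0,0]},{"grip":0.6,"delta_pos":[0,0,0.06],"rotation":[0,0,0]},{"grip":0.6,"delta_pos":[0,0,0.06],"rotation":[0,0,0]}]'
python3 -m creep '[{"grip":1,"delta_pos":[0,0,0],"rotation":[0,0,0]},{"grip":1,"delta_pos":[0,0,0],"rotation":[0,0,0]},{"grip":1,"delta_pos":[0,0,0],"rotation":[0,0,0]},{"grip":1,"delta_pos":[0,0,0],"rotation":[0,0,0]},{"grip":1,"delta_pos":[0,0,0],"rotation":[0,0,0]}]'
python3 -m creep '[{"grip":1,"delta_pos":[0,0,0],"rotation":[0,0,0]},{"grip":1,"delta_pos":[0,0,0],"rotation":[0,0,0]},{"grip":1,"delta_pos":[0,0,0],"rotation":[0,0,0]}]'
```

```text
clock: 5.35
tool_pos: [0.547, 0.128, 0.0279]
orientation: [179.9, -0.0, -72.3]
force: [0.7, 0.6, -0.7]
opening: 0.0346
gripper_force: 0.0
clock: 5.85
tool_pos: [0.5475, 0.1283, 0.0286]
orientation: [-180.0, 0.0, -72.3]
force: [-0.1, 0.6, -0.6]
opening: 0.0137
gripper_force: 30.0
clock: 6.15
tool_pos: [0.5475, 0.1282, 0.0286]
orientation: [-180.0, 0.0, -72.3]
force: [0.3, -0.1, 0.5]
opening: 0.0138
gripper_force: 30.0
```

```bash
python3 -m creep '[{"grip":1,"delta_pos":[0,0,-0.1],"rotation":[0,0,0]},{"grip":1,"delta_pos":[0,0,-0.4],"rotation":[0,0,0]},{"grip":1,"delta_pos":[0,0,-0.7],"rotation":[0,0,0]},{"grip":1,"delta_pos":[0,0,-1],"rotation":[0,0,0]}]' |tail -2
python3 -m creep '[{"grip":1,"delta_pos":[0,0,-0.3],"rotation":[0,0,-0.07]},{"grip":1,"delta_pos":[0,0,-0.6],"rotation":[0,0,-0.14]},{"grip":1,"delta_pos":[0,0,-0.9],"rotation":[0,0,-0.21]},{"grip":1,"delta_pos":[0,0,-1],"rotation":[0,0,-0.28]},{"grip":1,"delta_pos":[0,0,-1],"rotation":[0,0,-0.28]}]' |tail -2
python3 -m creep '[{"grip":1,"delta_pos":[0,0,0],"rotation":[0,0,-0.07]},{"grip":1,"delta_pos":[0,0,0],"rotation":[0,0,-0.14]},{"grip":1,"delta_pos":[0,0,0],"rotation":[0,0,-0.21]},{"grip":1,"delta_pos":[0,0,0],"rotation":[0,0,-0.28]},{"grip":1,"delta_pos":[0,0,0],"rotation":[0,0,-0.28]}]'
cat >> h.py <<'E'
TIP=np.array([-.148,0,.0146]); PAN=np.array([.507,-.2005,.004])
def tiprel(pts,yaw=None,slope=None):
    "rows' delta_pos to put the spoon tip at pan-frame points pts (m)"
    P,R=pose()
    R2=R if yaw is None else Ro.from_euler('xyz',[180,0,yaw],degrees=True)*Ro.from_euler('y',slope,degrees=True)
    for p in pts:
        t=PAN+np.array(p)-R2.apply(TIP); print(p,R.inv().apply(t-P).__truediv__(.1).round(2).tolist(), ((R.inv()*R2).as_rotvec()/(np.pi/2)).round(3).tolist() if yaw is not None else '')
def tip(): P,R=pose();return (P+R.apply(TIP)-PAN).round(4)
E
python3 -c "
from h import *
print(tip());tiprel([[0,0,.12],[0,0,.06]],-21.5,50)
"
```

```text
opening: 0.0138
gripper_force: 30.0
opening: 0.0138
gripper_force: 30.0
clock: 7.55
tool_pos: [0.5468, 0.128, 0.2276]
orientation: [179.9, 0.1, -22.0]
force: [0.7, -0.5, -0.5]
opening: 0.0137
gripper_force: 30.0
[-0.0975  0.3839  0.2092]
[0, 0, 0.12] [1.7, 3.19, -0.19] [0.003, 0.556, -0.005]
[0, 0, 0.06] [1.7, 3.19, 0.41] [0.003, 0.556, -0.005]
```

```bash
for i in 1 2 3 4; do python3 -m creep '[{"grip":1,"delta_pos":[0.14,0.26,-0.02],"rotation":[0,0,0]},{"grip":1,"delta_pos":[0.28,0.53,-0.04],"rotation":[0,0,0]},{"grip":1,"delta_pos":[0.42,0.8,-0.05],"rotation":[0,0,0]}]' |tail -1;done
python3 -m creep '[{"grip":1,"delta_pos":[0,0,0],"rotation":[0,0.07,0]},{"grip":1,"delta_pos":[0,0,0],"rotation":[0,0.14,0]},{"grip":1,"delta_pos":[0,0,0],"rotation":[0,0.21,0]},{"grip":1,"delta_pos":[0,0,0],"rotation":[0,0.28,0]},{"grip":1,"delta_pos":[0,0,0],"rotation":[0,0.28,0]}]'
python3 -m creep '[{"grip":1,"delta_pos":[0,0,0],"rotation":[0,0.07,0]},{"grip":1,"delta_pos":[0,0,0],"rotation":[0,0.14,0]},{"grip":1,"delta_pos":[0,0,0],"rotation":[0,0.21,0]},{"grip":1,"delta_pos":[0,0,0],"rotation":[0,0.276,0]},{"grip":1,"delta_pos":[0,0,0],"rotation":[0,0.276,0]}]'
python3 - <<'E'
from h import *
print(tip());tiprel([[0,0,.06]])
s=snap('scene');P,R=pose();T=P+R.apply(TIP);u=proj(s,[T])[0];print(u,proj(s,[PAN+[0,0,.03]]))
x,y=(s['color'].shape[1],0);u0,v0=180,150
cv2.imwrite('pics/s2.png',cv2.resize(s['color'][150:350,130:380,::-1],None,fx=3,fy=3))
E
```

```text
gripper_force: 30.0
gripper_force: 30.0
gripper_force: 30.0
gripper_force: 30.0
clock: 9.25
tool_pos: [0.5762, -0.2307, 0.2426]
orientation: [-180.0, -24.8, -22.2]
force: [-1.2, -0.1, -2.0]
opening: 0.0136
gripper_force: 30.0
clock: 9.75
tool_pos: [0.5574, -0.339, 0.3037]
orientation: [-175.2, -40.0, -41.3]
force: [0.8, -4.1, 0.1]
opening: 0.0135
gripper_force: 30.0
[-0.027  -0.0689  0.1935]
[0, 0, 0.06] [-1.05, -0.62, 0.92] 
[187.9678449  270.86565333] [[241.91235985 303.44825535]]
```

View pics/s2.png

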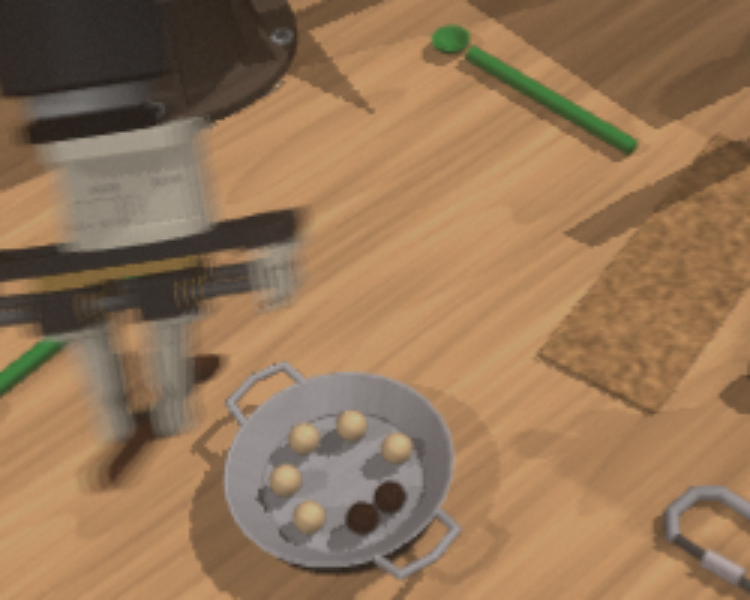

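The arm has drifted off its target at this tilt, with the pose out of reach that way. The spoon is still held at crop (140,440). I'll check the joints.

```bash
python3 -m creep '[{"grip":1,"delta_pos":[0,0,0],"rotation":[0,0,0]},{"grip":1,"delta_pos":[0,0,0],"rotation":[0,0,0]}]'
python3 -c "
from h import *
print(ctrl.get_obs()['joint_pos'].round(1))"
```

```text
clock: 10.0
tool_pos: [0.5534, -0.3435, 0.3013]
orientation: [-175.4, -39.7, -41.6]
force: [0.4, 0.2, -0.2]
opening: 0.0138
gripper_force: 30.0
[-23.5  -2.4 -51.   74.5  -7.3   1.7]
```

```bash
python3 -m creep '[{"grip":1,"delta_pos":[0,0,0],"rotation":[0,-0.07,0]},{"grip":1,"delta_pos":[0,0,0],"rotation":[0,-0.14,0]},{"grip":1,"delta_pos":[0,0,0],"rotation":[0,-0.21,0]},{"grip":1,"delta_pos":[0,0,0],"rotation":[0,-0.276,0]},{"grip":1,"delta_pos":[0,0,0],"rotation":[0,-0.276,0]}]'
python3 -c "
from h import *
print(ctrl.get_obs()['joint_pos'].round(1),rel([.52,-.2,.25],[180,0,-22]))"
```

```text
clock: 10.5
tool_pos: [0.5548, -0.3377, 0.3004]
orientation: [-177.1, -21.0, -40.0]
force: [-0.3, -4.7, 0.7]
opening: 0.014
gripper_force: 30.0
[-10.    4.9 -20.5  10.9 -45.4  54.2] ([-1.255, -0.828, 0.101], [0.005, -0.236, -0.191])
```

```bash
python3 -m creep '[{"grip":1,"delta_pos":[-0.2,-0.1,0],"rotation":[0,-0.08,-0.05]},{"grip":1,"delta_pos":[-0.5,-0.3,0],"rotation":[0,-0.16,-0.1]},{"grip":1,"delta_pos":[-0.8,-0.5,0],"rotation":[0,-0.236,-0.15]},{"grip":1,"delta_pos":[-1,-0.8,0],"rotation":[0,-0.236,-0.19]},{"grip":1,"delta_pos":[-1,-0.8,0],"rotation":[0,-0.236,-0.19]}]'
python3 -m creep '[{"grip":1,"delta_pos":[-0.1,0,0],"rotation":[0,0,0.08]},{"grip":1,"delta_pos":[-0.2,0,0],"rotation":[0,0,0.16]},{"grip":1,"delta_pos":[-0.2,0,0],"rotation":[0,0,0.25]},{"grip":1,"delta_pos":[-0.2,0,0],"rotation":[0,0,0.33]},{"grip":1,"delta_pos":[-0.2,0,0],"rotation":[0,0,0.42]}]' |head -3
for i in 1 2 3;do python3 -m creep '[{"grip":1,"delta_pos":[0,0,0],"rotation":[0,0,0.08]},{"grip":1,"delta_pos":[0,0,0],"rotation":[0,0,0.17]},{"grip":1,"delta_pos":[0,0,0],"rotation":[0,0,0.26]},{"grip":1,"delta_pos":[0,0,0],"rotation":[0,0,0.35]},{"grip":1,"delta_pos":[0,0,0],"rotation":[0,0,0.44]}]' |head -3;done
python3 -c "
from h import *
print(ctrl.get_obs()['joint_pos'].round(1),tip());tiprel([[0,0,.12],[0,0,.06]],158.5,50)"
```

```text
clock: 11.0
tool_pos: [0.5355, -0.2161, 0.267]
orientation: [179.3, -0.1, -22.2]
force: [0.3, 0.5, 0.4]
opening: 0.0137
gripper_force: 30.0
clock: 11.5
tool_pos: [0.5161, -0.2119, 0.2687]
orientation: [179.6, -0.6, -60.6]
clock: 12.0
tool_pos: [0.5161, -0.212, 0.2686]
orientation: [-179.9, -0.7, -100.3]
clock: 12.5
tool_pos: [0.5161, -0.212, 0.2686]
orientation: [-179.5, -0.5, -139.9]
clock: 13.0
tool_pos: [0.5161, -0.212, 0.2686]
orientation: [-179.3, -0.0, -179.5]
[ -1.7   8.7 -13.    0.8 -68.3 -88. ] [ 0.1571 -0.0103  0.2499]
[0, 0, 0.12] [0.87, 0.43, 0.21] [-0.114, 0.55, 0.226]
[0, 0, 0.06] [0.87, 0.44, 0.81] [-0.114, 0.55, 0.226]
```

```bash
for i in 1 2;do python3 -m creep '[{"grip":1,"delta_pos":[0.1,0,0],"rotation":[0,0.07,0]},{"grip":1,"delta_pos":[0.3,0,0],"rotation":[0,0.14,0]},{"grip":1,"delta_pos":[0.4,0,0],"rotation":[0,0.21,0]},{"grip":1,"delta_pos":[0.4,0,0],"rotation":[0,0.28,0]},{"grip":1,"delta_pos":[0.4,0,0],"rotation":[0,0.28,0]}]' |head -3;done
python3 -c "
from h import *
print(ctrl.get_obs()['joint_pos'].round(1),tip());tiprel([[0,0,.08]],180,50)"
```

```text
clock: 13.5
tool_pos: [0.4768, -0.2124, 0.2658]
orientation: [-179.2, -25.7, -179.5]
clock: 14.0
tool_pos: [0.4396, -0.2131, 0.2826]
orientation: [-178.9, -50.8, 180.0]
[  -1.2   30.6    2.8    2.2 -113.1  -88.4] [ 0.0148 -0.0129  0.1546]
[0, 0, 0.08] [-0.48, 0.14, 0.6] [-0.012, -0.009, -0.0]
```

```bash
python3 -m creep '[{"grip":1,"delta_pos":[-0.2,0.05,0.25],"rotation":[0,0,0]},{"grip":1,"delta_pos":[-0.35,0.1,0.5],"rotation":[0,0,0]},{"grip":1,"delta_pos":[-0.5,0.13,0.65],"rotation":[-0.012,0,0]},{"grip":1,"delta_pos":[-0.56,0.13,0.7],"rotation":[-0.012,0,0]},{"grip":1,"delta_pos":[-0.56,0.13,0.7],"rotation":[-0.012,0,0]}]' |head -3
python3 - <<'E'
from h import *
print(tip());P,R=pose()
out=[]
for n,(a,b) in dict(scene=(170,220),top=(360,190)).items():
    s=snap(n);u=proj(s,[P+R.apply(TIP)])[0];c=cv2.resize(s['color'][b:b+130,a:a+130,::-1],None,fx=3,fy=3)
    q=((u-[a,b])*3).astype(int);print(n,u,q);cv2.circle(c,tuple(int(x) for x in q),3,(255,0,255),-1);out.append(c)
cv2.imwrite('pics/s3.png',np.hstack(out))
E
```

```text
clock: 14.5
tool_pos: [0.4208, -0.2029, 0.1977]
orientation: [-179.8, -50.3, 179.8]
[-0.0029 -0.0027  0.0704]
scene [237.67411957 293.13617655] [203 219]
top [427.00288988 247.92510663] [201 173]
```

View pics/s3.png

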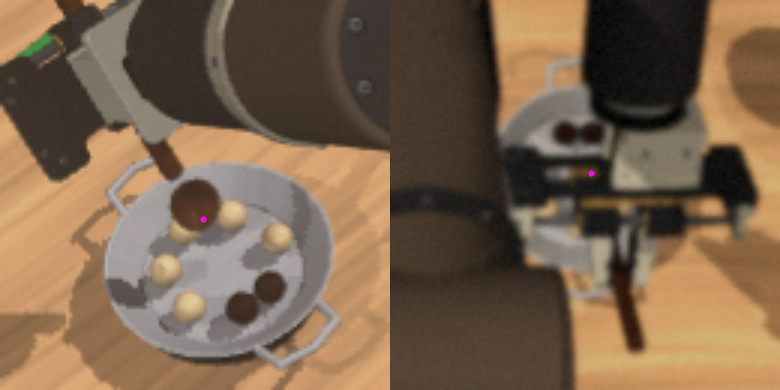

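The dark head is inside the pan outline, with its centre at crop (195,205) above the open middle of the bead ring. The predicted tip mark at (203,219) falls about 3 px short of the true end, so I'll calibrate the tip offset along the spoon.

Run:
```python
from meas import *
s=snap('scene');P,R=pose()
u0,v0,k=215,270,6
c=cv2.resize(s['color'][v0:v0+35,u0:u0+40],None,fx=k,fy=k,interpolation=cv2.INTER_CUBIC).astype(int)
m=(c.max(2)<110)&(c[:,:,0]-c[:,:,2]>15)
L=max(comps(m,100,1e6),key=lambda q:q[1]);(ct)=max(cv2.findContours(L[2].astype(np.uint8),0,1)[0],key=cv2.contourArea)
e=cv2.minEnclosingCircle(ct);print(L[1],e)
d=cv2.distanceTransform(L[2].astype(np.uint8),2,5);v,u=np.unravel_index(d.argmax(),d.shape);print('inscribed',u/k+u0,v/k+v0,d.max()/k)
for x in(0,.004,.008):
    t=TIP-[x,0,0];h=t+[.019,0,0];hd=h+[0,0,-.006]
    print(x,proj(s,[P+R.apply(t),P+R.apply(h),P+R.apply(hd)]).round(1).tolist())
```

```text
7959 ((119.88780975341797, 111.58041381835938), 53.80082321166992)
inscribed 234.83333333333334 288.1666666666667 7.8651166
0 [[237.6, 293.1], [233.2, 285.9], [234.3, 286.1]]
0.004 [[238.5, 294.6], [234.1, 287.4], [235.2, 287.7]]
0.008 [[239.5, 296.1], [235.0, 288.9], [236.1, 289.2]]
```

```bash
sed -i 's/TIP=np.array(\[-.148/TIP=np.array([-.153/' h.py
python3 -c "
from h import *
print(tip());tiprel([[.006,0,.045],[.006,0,.03],[.006,0,.016]])"
```

```text
[ 0.0009 -0.0032  0.0679]
[0.006, 0, 0.045] [-0.21, 0.03, 0.11] 
[0.006, 0, 0.03] [-0.32, 0.03, 0.2] 
[0.006, 0, 0.016] [-0.43, 0.03, 0.29]
```

```bash
python3 -m creep '[{"grip":1,"delta_pos":[-0.11,0.02,0.06],"rotation":[0,0,0]},{"grip":1,"delta_pos":[-0.21,0.03,0.11],"rotation":[0,0,0]},{"grip":1,"delta_pos":[-0.32,0.03,0.2],"rotation":[0,0,0]},{"grip":1,"delta_pos":[-0.43,0.03,0.29],"rotation":[0,0,0]},{"grip":1,"delta_pos":[-0.43,0.03,0.29],"rotation":[0,0,0]}]'
python3 -c "
from h import *
print(tip())
import math
c=lambda a,r=.035:[round(.005+r*math.cos(math.radians(a)),4),round(r*math.sin(math.radians(a)),4),.014]
tiprel([c(-40,.017),c(-40),c(-20),c(0),c(20)])"
```

```text
clock: 15.15
tool_pos: [0.4244, -0.2002, 0.1439]
orientation: [-179.9, -50.7, 179.8]
force: [-0.9, 0.1, -0.6]
opening: 0.0136
gripper_force: 30.0
[ 0.0031 -0.      0.0123]
[0.018, -0.0109, 0.014] [-0.08, -0.11, -0.13] 
[0.0318, -0.0225, 0.014] [-0.17, -0.22, -0.23] 
[0.0379, -0.012, 0.014] [-0.21, -0.12, -0.28] 
[0.04, 0.0, 0.014] [-0.22, 0.0, -0.3] 
[0.0379, 0.012, 0.014] [-0.21, 0.12, -0.28]
```

```bash
python3 -m creep '[{"grip":1,"delta_pos":[-0.08,-0.11,-0.13],"rotation":[0,0,0]},{"grip":1,"delta_pos":[-0.17,-0.22,-0.23],"rotation":[0,0,0]},{"grip":1,"delta_pos":[-0.21,-0.12,-0.28],"rotation":[0,0,0]},{"grip":1,"delta_pos":[-0.22,0.0,-0.3],"rotation":[0,0,0]},{"grip":1,"delta_pos":[-0.21,0.12,-0.28],"rotation":[0,0,0]}]'
cat >> h.py <<'E'
def circ(angs,r=.035,cx=.005,z=.014):
    a=np.radians(angs);print(tip(),ctrl.get_obs()['clock']);tiprel([[cx+r*x,r*y,z] for x,y in np.c_[np.cos(a),np.sin(a)].round(3)])
E
python3 -c "
from h import *
circ([40,60,80,100,120])"
```

```text
clock: 15.65
tool_pos: [0.4604, -0.1875, 0.1479]
orientation: [-179.8, -50.5, 179.8]
force: [-2.6, -1.2, 1.5]
opening: 0.0132
gripper_force: 30.1
[0.0395 0.0126 0.0166] 15.65
[np.float64(0.031810000000000005), np.float64(0.022505000000000004), 0.014] [0.03, 0.1, 0.08] 
[np.float64(0.022500000000000003), np.float64(0.030310000000000004), 0.014] [0.09, 0.18, 0.15] 
[np.float64(0.01109), np.float64(0.034475000000000006), 0.014] [0.16, 0.22, 0.24] 
[np.float64(-0.0010899999999999998), np.float64(0.034475000000000006), 0.014] [0.24, 0.22, 0.33] 
[np.float64(-0.0125), np.float64(0.030310000000000004), 0.014] [0.31, 0.18, 0.42]
```

```bash
python3 -m creep '[{"grip":1,"delta_pos":[0.03,0.1,0.08],"rotation":[0,0,0]},{"grip":1,"delta_pos":[0.09,0.18,0.15],"rotation":[0,0,0]},{"grip":1,"delta_pos":[0.16,0.22,0.24],"rotation":[0,0,0]},{"grip":1,"delta_pos":[0.24,0.22,0.33],"rotation":[0,0,0]},{"grip":1,"delta_pos":[0.31,0.18,0.42],"rotation":[0,0,0]}]'
python3 -c "
from h import *
circ([140,160,180,200,220])"
```

```text
clock: 16.15
tool_pos: [0.4076, -0.1705, 0.1455]
orientation: [-179.8, -50.3, 179.8]
force: [0.8, -1.1, 2.0]
opening: 0.0136
gripper_force: 30.0
[-0.013   0.0296  0.0144] 16.15
[np.float64(-0.021810000000000003), np.float64(0.022505000000000004), 0.014] [0.05, -0.07, 0.07] 
[np.float64(-0.027899999999999998), np.float64(0.011970000000000001), 0.014] [0.09, -0.18, 0.12] 
[np.float64(-0.030000000000000002), np.float64(0.0), 0.014] [0.1, -0.3, 0.13] 
[np.float64(-0.027899999999999998), np.float64(-0.011970000000000001), 0.014] [0.09, -0.42, 0.12] 
[np.float64(-0.021810000000000003), np.float64(-0.022505000000000004), 0.014] [0.05, -0.52, 0.07]
```

```bash
python3 -m creep '[{"grip":1,"delta_pos":[0.05,-0.07,0.07],"rotation":[0,0,0]},{"grip":1,"delta_pos":[0.09,-0.18,0.12],"rotation":[0,0,0]},{"grip":1,"delta_pos":[0.1,-0.3,0.13],"rotation":[0,0,0]},{"grip":1,"delta_pos":[0.09,-0.42,0.12],"rotation":[0,0,0]},{"grip":1,"delta_pos":[0.05,-0.52,0.07],"rotation":[0,0,0]}]'
python3 - <<'E'
from h import *
circ([240,260,280,300,320])
s=snap('scene')
cv2.imwrite('pics/s4.png',cv2.resize(s['color'][250:360,180:310,::-1],None,fx=4,fy=4))
E
```

```text
clock: 16.65
tool_pos: [0.3998, -0.2237, 0.1444]
orientation: [-179.9, -50.4, 179.7]
force: [0.3, -0.3, -0.3]
opening: 0.0141
gripper_force: 30.0
[-0.021  -0.0237  0.0132] 16.65
[np.float64(-0.0125), np.float64(-0.030310000000000004), 0.014] [-0.05, -0.07, -0.07] 
[np.float64(-0.0010899999999999998), np.float64(-0.034475000000000006), 0.014] [-0.12, -0.11, -0.16] 
[np.float64(0.01109), np.float64(-0.034475000000000006), 0.014] [-0.2, -0.11, -0.25] 
[np.float64(0.022500000000000003), np.float64(-0.030310000000000004), 0.014] [-0.27, -0.07, -0.34] 
[np.float64(0.031810000000000005), np.float64(-0.022505000000000004), 0.014] [-0.33, 0.01, -0.41]
```

View pics/s4.png

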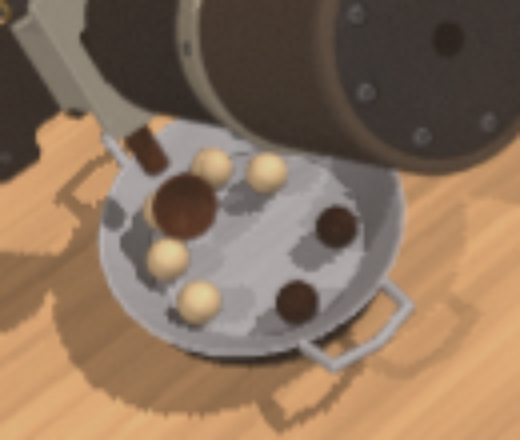

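All seven beads are still in the pan. The darks are now clearly apart at crop (337,227) and (297,302). The cream beads are at (213,167), (266,172), (155,207, half hidden by the head), (167,258) and (198,302). I continue the circle.

```bash
python3 -m creep '[{"grip":1,"delta_pos":[-0.05,-0.07,-0.07],"rotation":[0,0,0]},{"grip":1,"delta_pos":[-0.12,-0.11,-0.16],"rotation":[0,0,0]},{"grip":1,"delta_pos":[-0.2,-0.11,-0.25],"rotation":[0,0,0]},{"grip":1,"delta_pos":[-0.23,-0.09,-0.29],"rotation":[0,0,0]}]'
python3 - <<'E'
from meas import *
print(tip())
s=snap('scene')
O=np.array([[.5485+.0013,-.1875],[.5485+.0013,-.2145],[.5206,-.1556],[.4805,-.1668],[.4642,-.2003],[.4838,-.2333],[.5214,-.24]])
for b in beads(s,(200,275,288,342),lo=300):
    d=np.hypot(*(O-b[3]).T)*1000;print(*b,(b[3]-PAN[:2]).round(3),d.round().astype(int))
E
```

```text
clock: 17.1
tool_pos: [0.438, -0.2317, 0.1447]
orientation: [-179.9, -50.4, 179.8]
force: [0.6, -0.1, -0.1]
opening: 0.0137
gripper_force: 30.0
[ 0.0172 -0.0316  0.0135]
pale 605 [219.3 303.4] [ 0.4633 -0.2328] [-0.044 -0.032] [98 88 96 68 33 21 59]
pale 1117 [225.  323.4] [ 0.5135 -0.2552] [ 0.006 -0.055] [ 77  55 100  94  74  37  17]
pale 1496 [237.5 327.5] [ 0.5408 -0.2421] [ 0.034 -0.042] [55 29 89 96 87 58 20]
pale 1668 [271.2 330.8] [ 0.5985 -0.1952] [0.092 0.005] [ 49  52  87 121 134 121  89]
dark 3418 [282.9 285.9] [ 0.5286 -0.0988] [0.022 0.102] [ 91 118  57  83 120 142 141]
dark 311 [223.  300.7] [ 0.4632 -0.2223] [-0.044 -0.022] [93 87 88 58 22 23 61]
dark 1095 [232.6 310.3] [ 0.4987 -0.2225] [-0.008 -0.022] [62 52 70 59 41 18 29]
dark 1303 [253.7 325.4] [ 0.5617 -0.2138] [ 0.055 -0.013] [29 12 71 94 98 80 48]
dark 332 [263.8 332.4] [ 0.5903 -0.2092] [ 0.083 -0.009] [ 46  41  88 118 126 109  75]
dark 610 [244.4 339.2] [ 0.5736 -0.2493] [ 0.067 -0.049] [ 66  42 108 124 120  91  53]
```

Run:
```python
from meas import *
s=snap('scene')
print((cast(s,[[264.3,306.8],[254.3,325.5],[180+213/4,250+167/4],[180+266/4,250+172/4]],.021)[:,:2]-PAN[:2]).round(3).tolist())
circ([305,325,345,5,25])
```

```text
[[0.035, 0.034], [0.056, -0.012], [-0.047, 0.01], [-0.022, 0.029]]
[ 0.0167 -0.0312  0.0134] 17.2
[np.float64(0.02509), np.float64(-0.028665), 0.014] [-0.05, 0.03, -0.07] 
[np.float64(0.033665), np.float64(-0.02009), 0.014] [-0.1, 0.11, -0.14] 
[np.float64(0.03881), np.float64(-0.009065000000000002), 0.014] [-0.14, 0.22, -0.17] 
[np.float64(0.03986), np.float64(0.003045), 0.014] [-0.14, 0.34, -0.18] 
[np.float64(0.03671), np.float64(0.014805), 0.014] [-0.12, 0.46, -0.16]
```

```bash
python3 -m creep '[{"grip":1,"delta_pos":[-0.05,0.03,-0.07],"rotation":[0,0,0]},{"grip":1,"delta_pos":[-0.1,0.11,-0.14],"rotation":[0,0,0]},{"grip":1,"delta_pos":[-0.14,0.22,-0.17],"rotation":[0,0,0]},{"grip":1,"delta_pos":[-0.14,0.34,-0.18],"rotation":[0,0,0]},{"grip":1,"delta_pos":[-0.12,0.46,-0.16],"rotation":[0,0,0]}]' |sed -n 2,4p
python3 - <<'E'
from h import *
circ([45,65,85,105,125])
s=snap('scene')
cv2.imwrite('pics/s5.png',cv2.resize(s['color'][250:360,180:310,::-1],None,fx=4,fy=4))
E
```

```text
tool_pos: [0.4575, -0.1842, 0.1456]
orientation: [-179.9, -50.3, 179.8]
force: [0.7, 0.1, -0.3]
[0.0369 0.0159 0.0145] 17.7
[np.float64(0.029745), np.float64(0.024745), 0.014] [0.04, 0.09, 0.06] 
[np.float64(0.019805), np.float64(0.03171), 0.014] [0.11, 0.16, 0.13] 
[np.float64(0.008045), np.float64(0.03486), 0.014] [0.18, 0.19, 0.23] 
[np.float64(-0.004065000000000002), np.float64(0.03381), 0.014] [0.26, 0.18, 0.32] 
[np.float64(-0.01509), np.float64(0.028665), 0.014] [0.33, 0.13, 0.4]
```

View pics/s5.png

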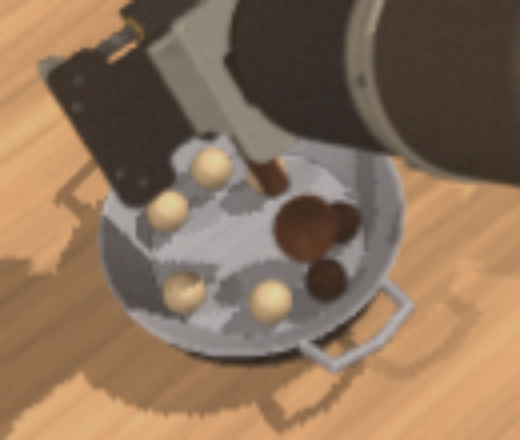

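The head is at crop (303,228). The darks are at (340,222) and (327,280), still apart. The cream beads are at (213,167), (168,210), (185,292), (271,300) and about (260,180, behind the handle). Next I compute the displacements.

Run:
```python
from h import *
s=snap('scene');nm=['D1','D2','A','B','C','E','F']
O=np.array([[.5498,-.1875],[.5498,-.2145],[.5206,-.1556],[.4805,-.1668],[.4642,-.2003],[.4838,-.2333],[.5214,-.24]])
q=np.array([[342,222],[327,280],[262,178],[213,167],[168,210],[185,292],[271,300]])
w=cast(s,q/4+[180-.4,250-.4],.021)[:,:2]
for n,o,x in zip(nm,O,w):print(n,((x-PAN[:2])*1000).round(),round(np.hypot(*(x-o))*1000,1))
```

```text
D1 [32. 38.] 27.5
D2 [55.  8.] 25.4
A [-22.  25.] 41.0
B [-48.  10.] 32.2
C [-43. -26.] 26.6
E [  6. -52.] 35.3
F [ 43. -22.] 33.9
```

Taking the ring order as kept, all seven have moved at least 25 mm. The darks are about 38 mm apart, so pushing D1 further round will widen the gap.

```bash
python3 -m creep '[{"grip":1,"delta_pos":[0.04,0.09,0.06],"rotation":[0,0,0]},{"grip":1,"delta_pos":[0.11,0.16,0.13],"rotation":[0,0,0]},{"grip":1,"delta_pos":[0.18,0.19,0.23],"rotation":[0,0,0]},{"grip":1,"delta_pos":[0.26,0.18,0.32],"rotation":[0,0,0]},{"grip":1,"delta_pos":[0.26,0.18,0.32],"rotation":[0,0,0]}]' |sed -n 2,4p
python3 - <<'E'
from h import *
print(tip());tiprel([[.008,.02,.014],[.012,.008,.014],[.012,.005,.03],[.012,0,.06],[.012,0,.1]])
s=snap('scene')
cv2.imwrite('pics/s6.png',cv2.resize(s['color'][250:360,180:310,::-1],None,fx=4,fy=4))
E
```

```text
tool_pos: [0.4138, -0.1673, 0.1462]
orientation: [-179.9, -50.4, 179.8]
force: [0.0, -0.0, -0.8]
[-0.007   0.0329  0.015 ]
[0.008, 0.02, 0.014] [-0.1, -0.13, -0.11] 
[0.012, 0.008, 0.014] [-0.13, -0.25, -0.14] 
[0.012, 0.005, 0.03] [-0.01, -0.28, -0.24] 
[0.012, 0, 0.06] [0.22, -0.33, -0.43] 
[0.012, 0, 0.1] [0.53, -0.33, -0.69]
```

View pics/s6.png

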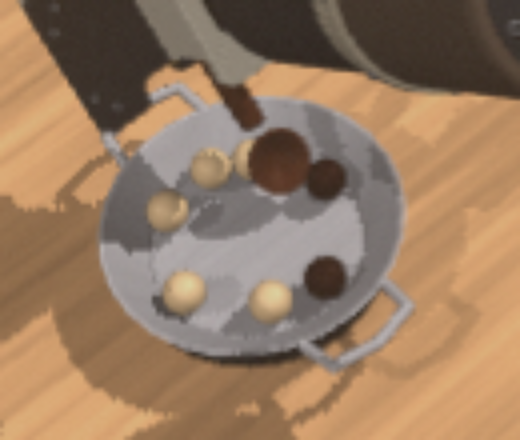

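The darks are now wide apart, at crop (326,180) and (326,278), which is about 65 mm. All beads are inside. I lift out through the open middle.

```bash
python3 -m creep '[{"grip":1,"delta_pos":[-0.1,-0.13,-0.11],"rotation":[0,0,0]},{"grip":1,"delta_pos":[-0.13,-0.25,-0.14],"rotation":[0,0,0]},{"grip":1,"delta_pos":[-0.01,-0.28,-0.24],"rotation":[0,0,0]},{"grip":1,"delta_pos":[0.22,-0.33,-0.43],"rotation":[0,0,0]},{"grip":1,"delta_pos":[0.53,-0.33,-0.69],"rotation":[0,0,0]}]' |sed -n 2,4p
python3 -m creep '[{"grip":1,"delta_pos":[0.3,0,-0.25],"rotation":[0,0,0]},{"grip":1,"delta_pos":[0.5,0,-0.45],"rotation":[0,0,0]},{"grip":1,"delta_pos":[0.5,0,-0.45],"rotation":[0,0,0]}]' |sed -n 2,4p
for i in 1 2;do python3 -m creep '[{"grip":1,"delta_pos":[0,0,0],"rotation":[0,-0.07,0]},{"grip":1,"delta_pos":[0,0,0],"rotation":[0,-0.14,0]},{"grip":1,"delta_pos":[0,0,0],"rotation":[0,-0.21,0]},{"grip":1,"delta_pos":[0,0,0],"rotation":[0,-0.28,0]},{"grip":1,"delta_pos":[0,0,0],"rotation":[0,-0.28,0]}]'|sed -n 2,4p;done
python3 -c "
from h import *
print(tip(),rel([.5475,.1282,.15],[180,0,-72.3]))"
```

```text
tool_pos: [0.4338, -0.2008, 0.231]
orientation: [-179.9, -50.6, 179.7]
force: [0.8, -0.3, -0.0]
tool_pos: [0.4386, -0.2009, 0.3024]
orientation: [-179.7, -50.0, 179.7]
force: [-0.1, 0.3, 0.4]
tool_pos: [0.4365, -0.2005, 0.3008]
orientation: [-179.9, -24.7, 179.8]
force: [-1.1, -0.4, 0.5]
tool_pos: [0.4355, -0.2002, 0.2988]
orientation: [-180.0, 0.2, 179.8]
force: [0.8, 0.6, 1.0]
[ 8.150e-02 -2.000e-04  2.807e-01] ([-1.106, 3.288, 1.489], [-0.003, 0.001, -1.198])
```

```bash
for i in 1 2 3 4;do python3 -m creep '[{"grip":1,"delta_pos":[-0.09,0.27,0.08],"rotation":[0,0,0]},{"grip":1,"delta_pos":[-0.18,0.54,0.16],"rotation":[0,0,0]},{"grip":1,"delta_pos":[-0.28,0.82,0.25],"rotation":[0,0,0]}]' |sed -n 2p;done
for i in 1 2 3 4;do python3 -m creep '[{"grip":1,"delta_pos":[0,0,0],"rotation":[0,0,-0.08]},{"grip":1,"delta_pos":[0,0,0],"rotation":[0,0,-0.16]},{"grip":1,"delta_pos":[0,0,0],"rotation":[0,0,-0.24]},{"grip":1,"delta_pos":[0,0,0],"rotation":[0,0,-0.3]}]' |sed -n 2,3p;done
python3 - <<'E'
from meas import *
print(rel([.5475,.1282,.06],[180,0,-72.3]))
s=snap('top','t7.png')
for b in beads(s,(398,218,450,280),lo=300):print(*b,((b[3]-PAN[:2])*1000).round())
E
```

```text
tool_pos: [0.4656, -0.1177, 0.2721]
tool_pos: [0.4939, -0.0354, 0.2467]
tool_pos: [0.5221, 0.0465, 0.2214]
tool_pos: [0.5502, 0.1283, 0.1961]
tool_pos: [0.55, 0.1273, 0.1961]
orientation: [-179.9, -0.3, -152.8]
tool_pos: [0.55, 0.1272, 0.1962]
orientation: [179.9, -0.3, -125.8]
tool_pos: [0.55, 0.1272, 0.1962]
orientation: [179.8, -0.2, -98.8]
tool_pos: [0.55, 0.1271, 0.1962]
orientation: [179.7, -0.1, -71.8]
([-0.021, 0.013, 1.362], [0.003, -0.002, 0.005])
pale 799 [404.4 219.3] [ 0.5902 -0.1519] [83. 49.]
pale 347 [422.2 218.2] [ 0.593  -0.2012] [86. -1.]
pale 1836 [443.6 222.1] [ 0.5814 -0.2604] [ 74. -60.]
pale 870 [430.3 233.6] [ 0.5499 -0.2224] [ 43. -22.]
pale 357 [442.9 246.1] [ 0.5148 -0.2562] [  8. -56.]
pale 1175 [402.6 276.2] [ 0.4334 -0.1431] [-74.  57.]
dark 1028 [419.6 230.3] [ 0.5591 -0.1932] [52.  7.]
dark 1223 [403.4 247.5] [ 0.5119 -0.1472] [ 5. 53.]
dark 3339 [442.2 263.6] [ 0.4667 -0.2527] [-40. -52.]
```

```bash
python3 -m creep '[{"grip":1,"delta_pos":[-0.02,0.01,0.3],"rotation":[0,0,0]},{"grip":1,"delta_pos":[-0.02,0.01,0.6],"rotation":[0,0,0]},{"grip":1,"delta_pos":[-0.02,0.01,0.9],"rotation":[0,0,0]},{"grip":1,"delta_pos":[-0.02,0.01,1],"rotation":[0,0,0]},{"grip":1,"delta_pos":[-0.02,0.01,1],"rotation":[0,0,0]}]' |sed -n 2,4p
python3 -m creep '[{"grip":1,"delta_pos":[0,0,0.2],"rotation":[0,0,0]},{"grip":1,"delta_pos":[0,0,0.4],"rotation":[0,0,0]},{"grip":1,"delta_pos":[0,0,0.5],"rotation":[0,0,0]},{"grip":1,"delta_pos":[0,0,0.5],"rotation":[0,0,0]}]' |sed -n 2,4p
python3 - <<'E'
from h import *
print(rel([.5475,.1282,.0288],[180,0,-72.3]))
s=snap('scene');c=cv2.resize(s['color'][170:310,290:430,::-1],None,fx=4,fy=4);cv2.imwrite('pics/s8.png',c)
E
```

```text
tool_pos: [0.5479, 0.1283, 0.0955]
orientation: [179.7, -0.2, -72.2]
force: [-0.9, 0.5, 0.6]
tool_pos: [0.5487, 0.1286, 0.047]
orientation: [179.9, -0.1, -72.1]
force: [0.0, -0.7, -0.0]
([0.0, 0.012, 0.182], [0.001, -0.001, 0.002])
```

View pics/s8.png

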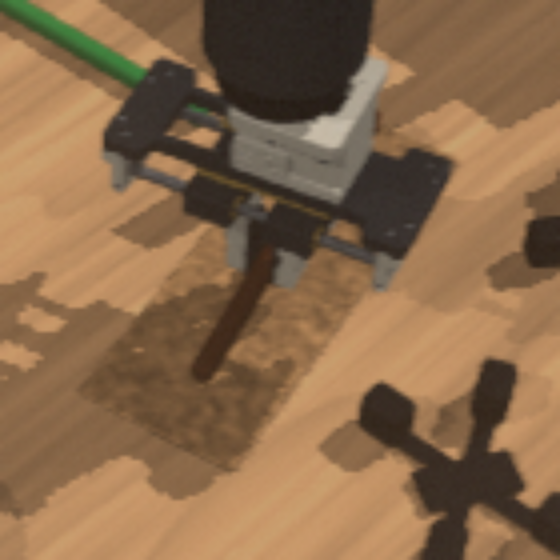

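The spoon is level over the mat. Its handle runs from crop (200,375) up to the jaws at (262,250), in line with the cork. I lower it and release.

```bash
python3 -m creep '[{"grip":1,"delta_pos":[0,0.01,0.08],"rotation":[0,0,0]},{"grip":1,"delta_pos":[0,0.01,0.14],"rotation":[0,0,0]},{"grip":1,"delta_pos":[0,0.01,0.17],"rotation":[0,0,0]},{"grip":1,"delta_pos":[0,0.01,0.18],"rotation":[0,0,0]},{"grip":1,"delta_pos":[0,0.01,0.18],"rotation":[0,0,0]}]' |sed -n 2,4p
python3 -m creep '[{"grip":0.7,"delta_pos":[0,0,0],"rotation":[0,0,0]},{"grip":0.5,"delta_pos":[0,0,0],"rotation":[0,0,0]},{"grip":0.5,"delta_pos":[0,0,0],"rotation":[0,0,0]},{"grip":0.5,"delta_pos":[0,0,0],"rotation":[0,0,0]},{"grip":0.5,"delta_pos":[0,0,0],"rotation":[0,0,0]}]'
python3 -m creep '[{"grip":0.5,"delta_pos":[0,0,-0.1],"rotation":[0,0,0]},{"grip":0.5,"delta_pos":[0,0,-0.4],"rotation":[0,0,0]},{"grip":0.5,"delta_pos":[0,0,-0.7],"rotation":[0,0,0]},{"grip":0.5,"delta_pos":[0,0,-1],"rotation":[0,0,0]}]'|sed -n 2,4p
python3 -m creep '[{"grip":0.5,"delta_pos":[0,0,-0.4],"rotation":[0,0,0]},{"grip":0.5,"delta_pos":[0,0,-0.8],"rotation":[0,0,0]},{"grip":0.5,"delta_pos":[0,0,-1],"rotation":[0,0,0]},{"grip":0.5,"delta_pos":[0,0,-1],"rotation":[0,0,0]}]'|sed -n 1,4p
python3 - <<'E'
from meas import *
w=snap('wrist')['color'][:,:,::-1]; s=snap('scene')
a=cv2.resize(s['color'][250:360,180:310,::-1],(400,338));b=cv2.resize(w,(400,300));b=cv2.copyMakeBorder(b,0,38,0,0,0)
cv2.imwrite('pics/f9.png',np.hstack([a,b]))
E
```

```text
tool_pos: [0.5482, 0.1288, 0.0295]
orientation: [180.0, -0.1, -72.1]
force: [-0.3, 2.0, 3.3]
clock: 24.95
tool_pos: [0.5478, 0.1283, 0.0292]
orientation: [180.0, -0.1, -72.1]
force: [0.5, -0.8, -0.1]
opening: 0.0428
gripper_force: 0.0
tool_pos: [0.5478, 0.1285, 0.131]
orientation: [180.0, -0.1, -72.1]
force: [-0.1, 0.4, 0.2]
clock: 25.75
tool_pos: [0.5494, 0.1293, 0.234]
orientation: [-179.6, -0.0, -72.1]
force: [-0.1, -0.3, -0.5]
```

View pics/f9.png

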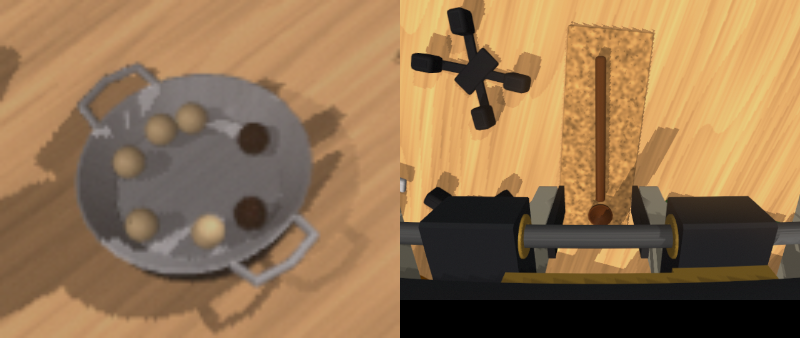

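The spoon lies face up on the cork, from (600,57) to (600,215). The pan holds all seven beads, with the darks at (253,137) and (250,213), well apart. I hand the job in.

```bash
python3 -c "
from plant import ctrl
print(ctrl.close_job())"
```

```text
the job is handed in; nothing more can be done
None
```

The job is handed in, though no verdict came back: by my measurements all seven beads moved 25 mm or more and stayed in the pan, the dark pair ended about 65 mm apart, and the spoon lies face up on the cork mat.

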